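# Reset the market stall's power box

### The job

The stall's power box has tripped and somebody left a round button tin standing over its sunken reset key. Gently push the tin along the lid with a fingertip, without picking it up, until the well is completely uncovered, then reach a fingertip into the well and press the red key all the way down for a moment. Let the key come up again, leave the tin standing on the lid and do not disturb the other things lying about.

Things in the scene. Friction and masses are not known exactly. Their poses are not given: they have to be found in the camera images.
- power_box: the portable power box, fixed to the table: a grey and black box with an orange edge, 240 mm along its x, 340 mm along its y, 120 mm high; origin at the centre of its underside, z up. Its lid is flat, 120 mm above the origin, with an orange lip 6 mm wide and 5 mm high all round the edge. The well lies 30 mm from the lid's middle towards its own -x; the lid is free on both sides of the well along the box's y, while the far part (its +x) carries two small bystanders.
- well_mouth (a point): centre of the mouth of the round well in the lid, level with the lid's surface, framed by a 72 mm yellow square; it has the box's axes. The well is 48 mm across with upright walls and 40 mm deep; the key stands in its middle. At the start the tin covers most or all of it.
- key_top (a point): centre of the top of the red reset key (a round cap 28 mm across), 18 mm below the lid's surface when up. It moves straight down.
- key (a joint): travel of the reset key in m: 0 up, 0.006 all the way down at a hard stop. A spring pushes it up: it begins to move at about 1.5 N, and is fully down at about 5 N; it rises when let go.
- tin_center (a point): centre (half-way up) of the round, closed button tin, blue with a yellow band, 72 mm across, 36 mm high, 0.14 to 0.28 kg, standing loose on the lid and sliding there; z up. It leaves the well uncovered once its centre is more than 60 mm from the well's centre, seen from above.
- bangle: wooden bangle ring, 68 mm across, 14 mm high, lying on the far part of the power box's lid; origin at the centre of its underside. A bystander: leave it where it is.
- reel: small pink thread reel standing on the far part of the power box's lid, 36 mm across, 36 mm high; origin at the centre of its underside. A bystander.
- blue_spool: blue thread spool with wooden ends standing on the table, 52 mm across, 70 mm high; origin at the centre of its underside. A bystander.
- yellow_spool: yellow thread spool with wooden ends standing on the table, 52 mm across, 70 mm high; origin at the centre of its underside. A bystander.
- bead_jar: amber jar with red cap standing on the table, 60 mm across, 70 mm high; origin at the centre of its underside. A bystander.
- bowl: dark wooden bowl standing on the table, 110 mm across, 45 mm high; origin at the centre of its underside. A bystander.
There are look-alikes about, which are no part of the job. What is shaped like the part that bears tin_center but green or pink is not meant.

How it is judged:
By the outcome, as a careful person would: the job done as asked, in the order asked, and still so for the second after the job is handed in, with the robot touching nothing.
It also fails if it takes over 45 s, if anything falls off the work surface, if the arm or the gripper's body presses on something with over 40 N, if the wrist force passes 120 N, or if a joint passes its speed limit or range.

### The arm

A 6-joint arm with a two-finger parallel gripper is mounted at the origin on the work surface. World frame = base frame: x ahead of the robot, y to its left, z up, the work surface at z = 0. Lengths are in mm, angles in rad, forces in N, time in s.
With the tool pointing down it reaches from about 400 to 925 mm from the base axis. Payload 12.5 kg.
Tool frame: the origin (TCP) lies at the very end of the fingers, on their centre line; the grasp point (between the pads) lies 19 mm behind it; z points along the fingers, y is the line along which they close (so a half turn about z gives the same grasp; the last joint's range is limited). The gripper opens to 95 mm and grips with 3 to 60 N. Pads are 20 mm wide; open, the fingers measure 119 mm over their backs; the gripper's body (75 mm by 180 mm) begins 59 mm behind the grasp point.
Start: joints at [-0.106, 0.491, 1.559, -0, 1.092, -0.106], TCP at [625.017, 0.021, 214.661] pointing down, gripper open.
Joint ranges: [-3.1, 3.1], [-0.84, 2.19], [0.05, 2.79], [-1.13, 4.28], [0.06, 2.93], [-2.69, 2.69]. Speed limits (rad/s): [2.22, 2.22, 2.79, 3.14, 3.14, 3.14].

### API

Orientations are given as [roll, pitch, yaw] about the fixed x, y, z axes, in that order (R = Rz(yaw) Ry(pitch) Rx(roll)).
In Python, from cell import * gives the robot as it stands.
- The arm moves only by the tool jog_arm, never from a script. Its argument "targets" is a list of rows, each an object with "turn": the turn, a rotation vector about the world's x, y, z in degrees, a list of three; "slide": the shift along the world's x, y, z in mm, a list of three; "claw": the opening in per cent of the stroke, from 0 (shut) to 100 (fully open). In form: [{"turn": [wx, wy, wz], "slide": [x, y, z], "claw": claw}, ...]. A call has 1 to 5 rows; each row shifts and turns the commanded pose from where the row before left it; what a row does not reach is not made up. A row lasts 1/8 s, in which the tool goes at most 62.5 mm and 10.7 degrees, less where a joint would pass 70% of its speed; a pose out of reach is approached as far as the arm can. A call with a gripper value outside its range is refused whole. The fingers move at their own pace and stop on an object; the grip force is fixed at half the most. Time passes only in rows, so rows that do not move let the fingers close. It gives the time, the measured TCP pose, the force, the opening and the grip force at its end, in the units of the state.
- state(): the state, without advancing time (a new reading comes with each control period).
- read_camera(name): name is "scene" or "side" or "wrist"; returns a dict with "frame" (480x640x3 uint8, blue, green, red), "mtx" (3x3 intrinsics, pixels), "R" (3x3) and "t" (3): a world point X has camera coordinates R X + t. Camera axes: x right, y down, z forward; pixel columns grow to the right and rows downward; lengths in mm; the calibration is good to about 2 mm. A picture is of the moment at which its call begins. There is no depth.
- job_done(): hands the job in; it is judged then, once.
Trained networks look in the newest picture that a camera, given by its name, has taken for a name from the list of things; names that differ only in an ending like _2 or _b are one class to them, and where a whole thing is asked for, a point or a joint stands for the part that bears it (a point fixed in the world has none). Each returns a list of dicts, best first, with "conf" (0 to 1); they miss things now and then, are a little off and sometimes report something else, mostly with a low value. They report only what shows in the picture. A call takes as long as a camera call. They do not tell look-alikes from the thing itself.
- look_for(query, camera): "xy" ([column, row] in pixels, amid what is visible of it).
The state is a dict: "t": time; "joints": joint angles; "qvel": joint speeds; "tau": joint torques, N m; "eef_pos": TCP position; "tcp_rot": TCP orientation; "ft_force": force on the tool from outside, world axes, zero at the start; "moment": the same for the moment, N m; "opening": opening from 0.0 (shut) to 1.0 (fully open); "grip_force": force on a finger pad.
Only numpy, scipy, OpenCV 4.12 (cv2) and the standard library are available. Lean on these libraries where they do the work, as an engineer would, in place of code of your own. Each camera call takes 0.05 s, during which the arm holds its last target. There are 200 camera calls.

## Working session

There is one attempt and no reset: what is moved stays moved. The work goes in short steps, Python scripts to look and compute and a tool call to move; the robot and the scene stay as the last step left them, time stands still between calls to the robot, and variables do not carry over. Pictures are saved under pics/ and viewed, at most 10 in all, crops included, and the job is handed in when it is done.

Besides the shell and the picture viewer there is one more tool, called after "Request:" as name(argument=value, ...) on one line, values as JSON. jog_arm: Moves the arm, as the interface text tells. Its arguments: {"type":"object","properties":{"targets":{"type":"array","items":{"type":"object","properties":{"turn":{"type":"array","items":{"type":"number"}},"slide":{"type":"array","items":{"type":"number"}},"claw":{"type":"number"}}}}},"required":["targets"]}

```bash
mkdir -p pics
cat > h.py <<'E'
from cell import *
import numpy as np, cv2
def ray(c,px):
    d=np.linalg.inv(c["mtx"])@np.array([px[0],px[1],1.]); R=np.array(c["R"]);t=np.array(c["t"]).ravel()
    return -R.T@t, R.T@d
def onz(c,px,z):
    o,d=ray(c,px); return o+d*(z-o[2])/d[2]
def proj(c,X):
    p=c["mtx"]@(np.array(c["R"])@np.array(X,float)+np.array(c["t"]).ravel()); return p[:2]/p[2]
E
python3 - <<'E'
from h import *
for n in ["scene","side"]:
    c=read_camera(n); cv2.imwrite(f"pics/{n}.png",c["frame"])
    print(n,np.round(-np.array(c["R"]).T@np.array(c["t"]).ravel()))
    for q,z in [("power_box",120),("tin_center",138),("bangle",127),("reel",138)]:
        for r in look_for(q,n)[:4]: print(q,np.round(r["xy"]),round(r["conf"],2),np.round(onz(c,r["xy"],z)))
print(state())
E
```

```text
scene [1582. -597. 1056.]
power_box [313. 263.] 0.8 [635. -90. 120.]
tin_center [300. 234.] 0.86 [540. -74. 138.]
tin_center [211. 256.] 0.84 [ 506. -300.  138.]
bangle [296. 273.] 0.71 [ 654. -146.  127.]
reel [357. 240.] 0.75 [634.  38. 138.]
reel [299. 231.] 0.49 [528. -71. 138.]
side [ 370. -655.  876.]
power_box [346. 278.] 0.93 [ 551. -138.  120.]
tin_center [267. 384.] 0.59 [ 362. -318.  138.]
tin_center [324. 247.] 0.58 [526. -65. 138.]
bangle [384. 259.] 0.94 [ 635. -120.  127.]
reel [358. 202.] 0.76 [630.  36. 138.]
reel [406. 446.] 0.34 [ 543. -466.  138.]
{'t': 0.5, 'joints': array([-1.05626182e-01,  4.90883813e-01,  1.55895153e+00, -3.36498881e-05,
        1.09168529e+00, -1.05586846e-01]), 'qvel': array([ 3.51257067e-04,  1.26858022e-03,  9.01128594e-05, -1.47504062e-03,
       -6.83887582e-04, -3.22657095e-04]), 'tau': array([-1.04150309e-03, -6.12052917e+01, -2.58285767e+01,  6.93531451e-02,
        4.47502441e-02, -3.85393946e-05]), 'eef_pos': array([ 6.24994666e+02, -1.23897121e-03,  2.14653232e+02]), 'tcp_rot': array([3.14152418e+00, 3.72868298e-05, 1.57077250e+00]), 'ft_force': array([ 0.12950492, -0.60736737,  0.1039476 ]), 'moment': array([0.01812238, 0.00346882, 0.03773572]), 'grip_force': 0.0, 'opening': 0.9990876538043172}
```

View pics/scene.png

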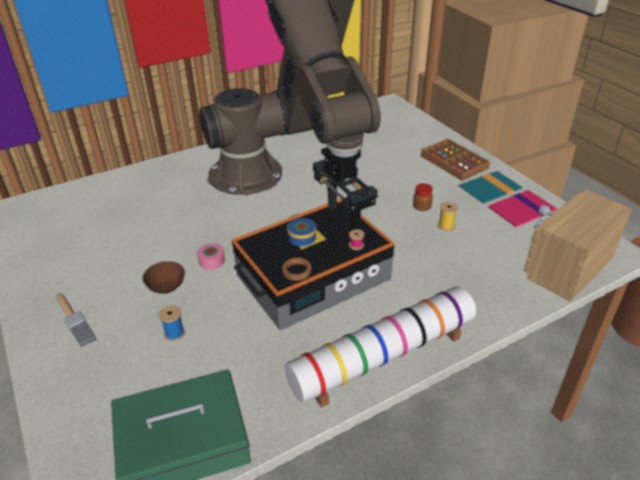

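View pics/side.png

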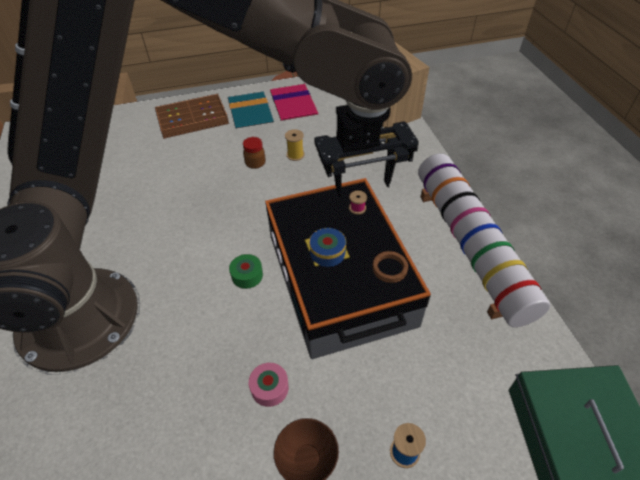

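The side view shows three tins: blue at (327,246) on the lid, green at (246,270) and pink at (268,384) on the table. In the scene view the blue one is at (301,234) and the pink at (210,256). Only the blue one with the yellow band, on the yellow frame, fits the description. Next I'll check it in a close crop and measure the box and tin.

```bash
cat >> h.py <<'E'
def blob(m,near):
    n,l,s,ce=cv2.connectedComponentsWithStats(m.astype(np.uint8))
    ok=[i for i in range(1,n) if s[i,4]>25]
    i=min(ok,key=lambda i:np.hypot(*(ce[i]-near)));ys,xs=np.where(l==i); return np.c_[xs,ys].astype(np.float32)
def hsv(c): return cv2.split(cv2.cvtColor(c["frame"],cv2.COLOR_BGR2HSV).astype(np.uint8))
E
python3 - <<'E'
from h import *
ims=[]
for n,p,b in [("side",(327,246),(340,255)),("scene",(301,234),(313,250))]:
    c=read_camera(n);H,S,V=hsv(c)
    m=((H>4)&(H<16)&(S>170)&(V>120)).astype(np.uint8)
    mm=np.zeros_like(m);mm[150:350,220:440]=m[150:350,220:440]
    pts=np.c_[np.where(mm)[::-1]].astype(float)
    W=np.array([onz(c,q,124)[:2] for q in pts],np.float32)
    print(n,len(W),cv2.minAreaRect(W),np.round(cv2.boxPoints(cv2.minAreaRect(W))))
    bl=blob((H>98)&(H<125)&(S>110)&(V>60),p)
    print("blue",len(bl),bl.min(0),bl.max(0),onz(c,(bl.min(0)+bl.max(0))/2,138))
    x,y=p; ims.append(cv2.resize(c["frame"][y-60:y+60,x-75:x+75],None,fx=5,fy=5,interpolation=2)[:600,:750])
    cv2.imwrite(f"pics/crop_{n}.png",ims[-1])
E
```

```text
side 993 ((563.832763671875, -55.68861389160156), (237.54063415527344, 337.7865905761719), 2.4771931171417236) [[ 438.  108.]
 [ 452. -230.]
 [ 690. -219.]
 [ 675.  118.]]
blue 487 [311. 228.] [344. 254.] [537.3326515  -52.69599872 138.        ]
scene 869 ((504.302490234375, 64.6710205078125), (512.6514282226562, 698.1370239257812), 52.6312141418457) [[  71.   73.]
 [ 626. -351.]
 [ 937.   57.]
 [ 382.  480.]]
blue 143 [288. 236.] [314. 246.] [566.59269148 -84.95409296 138.        ]
```

View pics/crop_side.png

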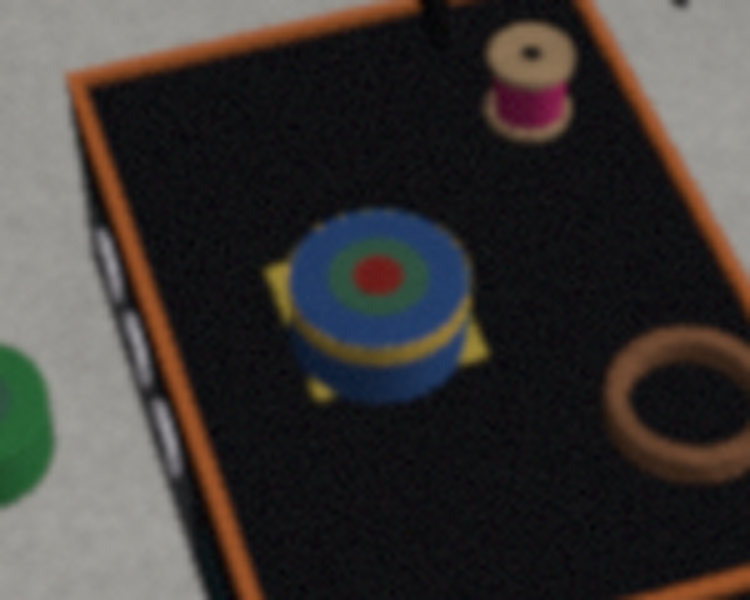

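The crop shows the blue tin with its yellow band and red centre dot at (327.6,241). It stands over the yellow frame, whose corners are at about (305,240), (316,267) and (350,257). This is the right tin.

Run:
```python
from h import *
c=read_camera("side")
o=(252,186)
f=lambda x,y,z:np.round(onz(c,(o[0]+x/5-.4,o[1]+y/5-.4),z),1)
print("tin top",f(378,275,156),"ring",f(380,277,156))
L,B,R=f(265,268,120),f(320,403,120),f(490,354,120);print(L,B,R,(L+R)/2)
print("reel",f(530,52,156),"bangle",f(692,392,134))
H,S,V=hsv(c)
c2=read_camera("scene")
for X in [(533.9,-57,120)]: print(proj(c,X),proj(c2,X))
a=np.radians(2.5)
for P in [(569,-57,120)]: pass
im=c2["frame"].copy()
for sx,sy in [(1,1),(1,-1),(-1,-1),(-1,1)]:
    X=np.array([563.8+np.cos(a)*120*sx-np.sin(a)*170*sy,-55.7+np.sin(a)*120*sx+np.cos(a)*170*sy,125]);q=proj(c2,X)
    cv2.circle(im,tuple(np.int32(np.round(q))),1,(255,255,0),-1); print(X.round(),q.round())
    X=np.array([563.8+np.cos(a)*(-30+36*sx)-np.sin(a)*36*sy,-55.7+np.sin(a)*(-30+36*sx)+np.cos(a)*36*sy,120]);q=proj(c2,X)
    cv2.circle(im,tuple(np.int32(np.round(q))),1,(0,0,255),-1)
cv2.imwrite("pics/ov.png",cv2.resize(im[190:330,220:410],None,fx=4,fy=4,interpolation=2))
```

```text
tin top [532.9 -66.2 156. ] ring [533.4 -67.4 156. ]
[496.8 -20.4 120. ] [501.1 -94.8 120. ] [573.4 -89.2 120. ] [535.1 -54.8 120. ]
reel [629.5  37.2 156. ] bangle [ 639.9 -138.9  134. ]
[326.45370538 248.57865551] [304.75685687 236.08454854]
[676. 119. 125.] [393. 242.]
[ 691. -220.  125.] [275. 294.]
[ 451. -231.  125.] [229. 239.]
[436. 109. 125.] [340. 197.]
```

View pics/ov.png

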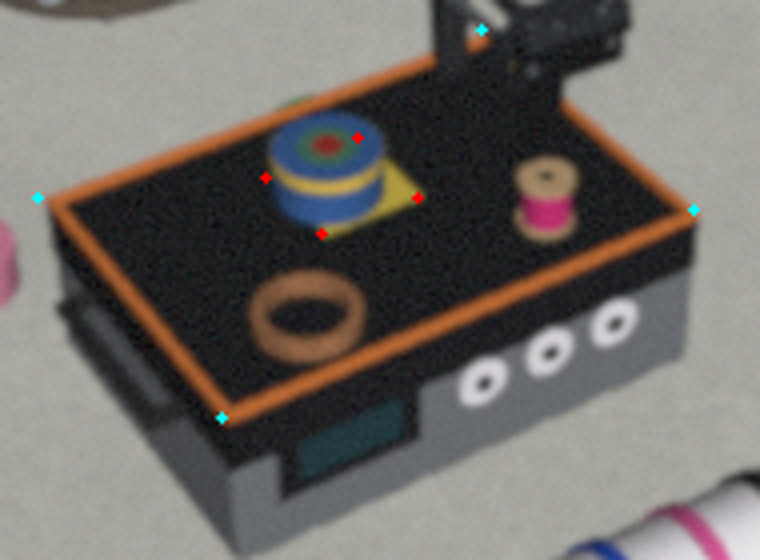

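The scene overlay roughly confirms the fit; the left corner is about 3 px off. The tin is at about (533,-67) and the well at about (534.5,-56). I'll push the tin toward -y, which is free: the bangle is at (640,-139). I'll refine the well position once it's uncovered.

Request:
jog_arm(targets=[{"turn": [0,0,0],"slide": [-45,10,0],"claw": 0},{"turn": [0,0,0],"slide": [-46,12,0],"claw": 0},{"turn": [0,0,0],"slide": [0,0,-20],"claw": 0},{"turn": [0,0,0],"slide": [0,0,-25],"claw": 0},{"turn": [0,0,0],"slide": [0,0,0],"claw": 0}])

```text
t: 1.32
eef_pos: [533.4, 22.1, 168.7]
tcp_rot: [-3.139, -0.0, 1.571]
ft_force: [0.9, -0.1, 0.0]
opening: 0.531
grip_force: 0.0
```

Request:
jog_arm(targets=[{"turn": [0,0,0],"slide": [0,0,0],"claw": 0},{"turn": [0,0,0],"slide": [0,0,0],"claw": 0},{"turn": [0,0,0],"slide": [0,0,0],"claw": 0},{"turn": [0,0,0],"slide": [0,0,-20],"claw": 0},{"turn": [0,0,0],"slide": [0,0,-18],"claw": 0}])

```text
t: 1.95
eef_pos: [534.2, 22.0, 131.6]
tcp_rot: [3.141, 0.0, 1.571]
ft_force: [-1.0, -0.4, 0.6]
opening: 0.023
grip_force: 0.0
```

Run:
```python
from h import *
s=state();print(s["eef_pos"],s["opening"],s["ft_force"])
c=read_camera("side");cv2.imwrite("pics/pre.png",cv2.resize(c["frame"][150:310,230:430],None,fx=3.7,fy=3.7,interpolation=2))
```

```text
[534.2109485   21.99390098 131.61693069] 0.022995899573644524 [-0.96555198 -0.36541118  0.62321629]
```

View pics/pre.png

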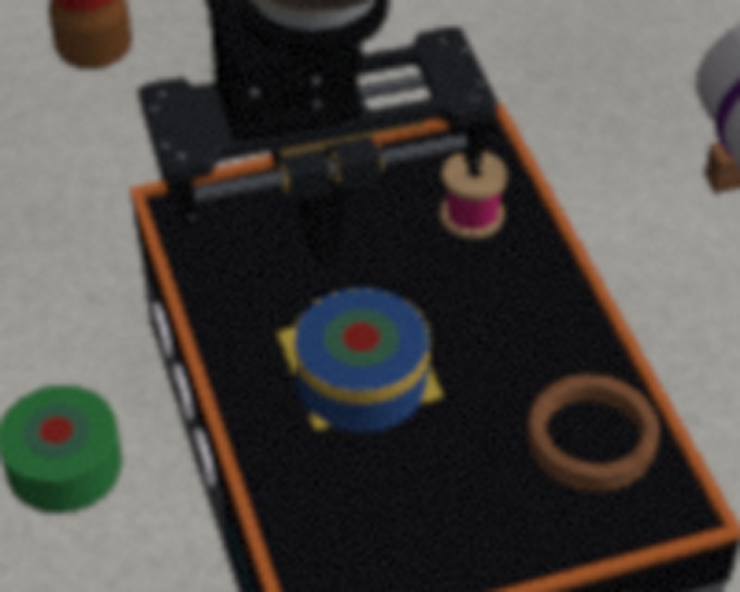

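The closed fingertip at crop (325,260) is behind the tin at (362,340), and the gripper hangs clear above the reel at (472,195). Starting the push.

Request:
jog_arm(targets=[{"turn": [0,0,0],"slide": [0,-15,-1.5],"claw": 0},{"turn": [0,0,0],"slide": [0,-14,0],"claw": 0},{"turn": [0,0,0],"slide": [0,-5,0],"claw": 0},{"turn": [0,0,0],"slide": [0,-5,0],"claw": 0},{"turn": [0,0,0],"slide": [0,-5,0],"claw": 0}])

```text
t: 2.62
eef_pos: [534.1, -22.2, 130.4]
tcp_rot: [3.141, -0.0, 1.571]
ft_force: [-0.4, 1.7, 1.5]
opening: 0.006
grip_force: 0.7
```

Request:
jog_arm(targets=[{"turn": [0,0,0],"slide": [0,-5,0],"claw": 0},{"turn": [0,0,0],"slide": [0,-5,0],"claw": 0},{"turn": [0,0,0],"slide": [0,-5,0],"claw": 0},{"turn": [0,0,0],"slide": [0,-5,0],"claw": 0},{"turn": [0,0,0],"slide": [0,-5,0],"claw": 0}])

```text
t: 3.25
eef_pos: [534.0, -47.3, 130.2]
tcp_rot: [3.142, 0.0, 1.571]
ft_force: [0.1, 2.2, 0.3]
opening: 0.003
grip_force: 0.7
```

Run:
```python
from h import *
c=read_camera("side")
H,S,V=hsv(c)
for r in look_for("tin_center","side"): print(r,onz(c,r["xy"],138).round())
print(state()["ft_force"])
cv2.imwrite("pics/push.png",cv2.resize(c["frame"][150:310,230:430],None,fx=3.7,fy=3.7,interpolation=2))
```

```text
{'xy': [267.7, 383.5], 'conf': 0.87} [ 363. -317.  138.]
{'xy': [329.7, 257.7], 'conf': 0.69} [530. -95. 138.]
[-0.54370719 -0.116339    0.49558921]
```

View pics/push.png

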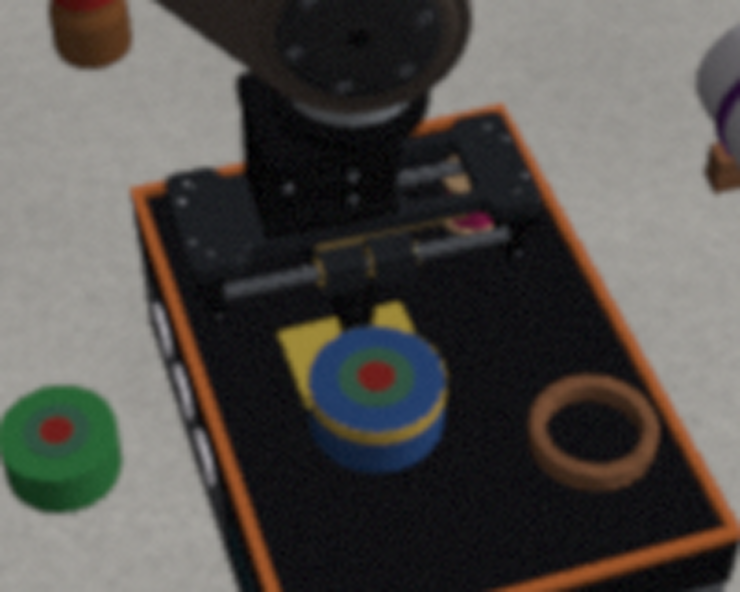

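The tin slides straight: its red dot is now at crop (377,377) and the upper half of the yellow frame shows. I'll continue another 47 mm or so.

Request:
jog_arm(targets=[{"turn": [0,0,0],"slide": [0,-5,0],"claw": 0},{"turn": [0,0,0],"slide": [0,-5,0],"claw": 0},{"turn": [0,0,0],"slide": [0,-5,0],"claw": 0},{"turn": [0,0,0],"slide": [0,-5,0],"claw": 0},{"turn": [0,0,0],"slide": [0,-5,0],"claw": 0}])

```text
t: 3.98
eef_pos: [534.0, -72.4, 130.1]
tcp_rot: [-3.142, -0.0, 1.571]
ft_force: [0.2, 0.1, -0.7]
opening: 0.006
grip_force: 0.3
```

Request:
jog_arm(targets=[{"turn": [0,0,0],"slide": [0,-5,0],"claw": 0},{"turn": [0,0,0],"slide": [0,-5,0],"claw": 0},{"turn": [0,0,0],"slide": [0,-5,0],"claw": 0},{"turn": [0,0,0],"slide": [0,-5,0],"claw": 0},{"turn": [0,0,0],"slide": [0,-4,0],"claw": 0}])

```text
t: 4.6
eef_pos: [534.0, -96.3, 130.2]
tcp_rot: [3.141, 0.0, 1.571]
ft_force: [0.3, 0.4, -0.4]
opening: 0.007
grip_force: 0.3
```

Request:
jog_arm(targets=[{"turn": [0,0,0],"slide": [0,12,0],"claw": 0},{"turn": [0,0,0],"slide": [0,15,25],"claw": 0},{"turn": [0,0,0],"slide": [-10,25,50],"claw": 0},{"turn": [0,0,0],"slide": [-10,25,50],"claw": 0},{"turn": [0,0,0],"slide": [0,0,0],"claw": 0}])

```text
t: 5.22
eef_pos: [514.5, -17.2, 258.6]
tcp_rot: [3.135, 0.001, 1.573]
ft_force: [0.3, 0.4, 0.1]
opening: 0.006
grip_force: 0.0
```

Run:
```python
from h import *
ims=[]
for n in ["side","wrist","scene"]:
    c=read_camera(n)
    for q in ["tin_center","key_top","well_mouth"]:
        for r in look_for(q,n)[:3]: print(n,q,np.round(r["xy"],1),round(r["conf"],2),onz(c,r["xy"],{"t":138,"k":102,"w":120}[q[0]]).round(1))
    cv2.imwrite(f"pics/a_{n}.png",c["frame"]); ims.append(c["frame"])
v=np.hstack([cv2.resize(ims[0][180:310,240:430],(400,274),interpolation=2),cv2.resize(ims[2][180:310,220:410],(400,274),interpolation=2)])
w=cv2.resize(ims[1],(426,320)); o=np.zeros((600,800,3),np.uint8); o[:274]=v; o[280:600,:426]=w
cv2.imwrite("pics/mix.png",o)
```

```text
side tin_center [246.7 269.2] 0.83 [367.9 -79.5 138. ]
side tin_center [335.7 277.2] 0.82 [ 528.1 -143.8  138. ]
side tin_center [269.  383.1] 0.61 [ 365.4 -317.1  138. ]
side well_mouth [342.4 256.7] 0.86 [559.2 -86.  120. ]
wrist tin_center [473.2 343.2] 0.74 [ 632.1 -108.6  138. ]
wrist tin_center [494.4 164.3] 0.71 [631.4  32.7 138. ]
wrist tin_center [185.  417.6] 0.68 [ 394.6 -180.7  138. ]
wrist key_top [349.3 264.4] 0.78 [534.3 -55.  102. ]
wrist well_mouth [400.6 176.2] 0.58 [570.1  21.8 120. ]
scene tin_center [271.9 242.3] 0.84 [ 533.9 -149.9  138. ]
scene tin_center [210.2 253. ] 0.63 [ 494. -298.  138.]
scene well_mouth [317.4 262.3] 0.71 [640.  -79.8 120. ]
scene well_mouth [171.5 323.7] 0.52 [ 654.3 -452.8  120. ]
```

View pics/mix.png

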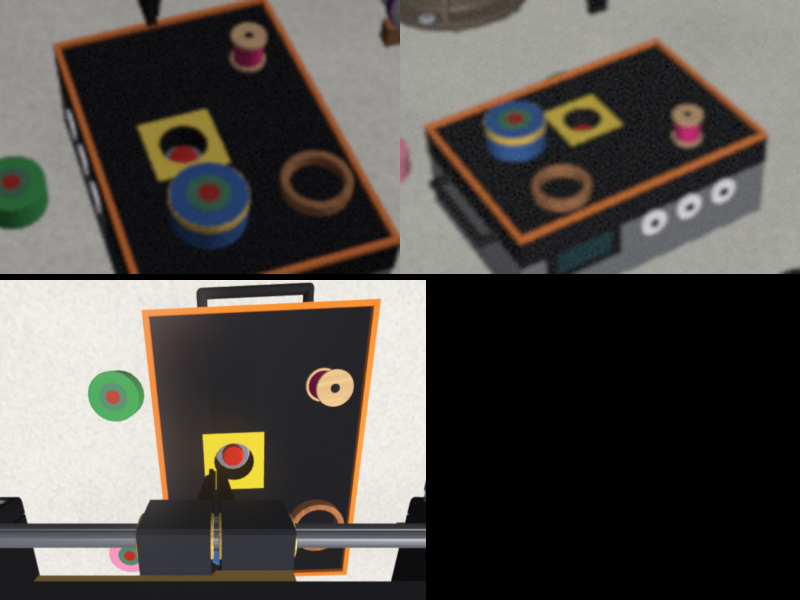

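The tin now stands clear of the well in both views, at side crop (208,205). The key shows red in the yellow frame, at wrist mosaic (233,456). Next I'll measure the frame and key precisely.

Run:
```python
from h import *
for n,p,k in [("wrist",(350,270),(349,264)),("side",(325,250),(327,255)),("scene",(305,237),(303,238))]:
    c=read_camera(n);H,S,V=hsv(c)
    y=blob((H>20)&(H<34)&(S>110)&(V>90),p)
    W=np.array([onz(c,q,120)[:2] for q in y],np.float32); r=cv2.minAreaRect(W)
    print(n,len(W),np.round(r[0],1),np.round(r[1],1),round(r[2],1))
    if n=="wrist":
        z=blob(((H<6)|(H>174))&(S>140)&(V>100),k); e=cv2.minAreaRect(z); print("key",onz(c,e[0],102).round(1),len(z))
print(state()["eef_pos"],state()["tcp_rot"])
```

```text
wrist 4546 [534.8 -55.1] [73.3 73.4] 2.4
key [534.7 -54.2 102. ] 732
side 591 [534.9 -54.9] [72.9 73. ] 2.3
scene 396 [536.1 -54.3] [77.8 74.6] 1.6
[514.03695433 -19.01962867 255.08239677] [-3.14158928e+00 -2.95632082e-05  1.57071722e+00]
```

Request:
jog_arm(targets=[{"turn": [0,0,0],"slide": [20.9,-36,-30],"claw": 0},{"turn": [0,0,0],"slide": [0,0,-45],"claw": 0},{"turn": [0,0,0],"slide": [0,0,-40],"claw": 0},{"turn": [0,0,0],"slide": [0,0,-10],"claw": 0},{"turn": [0,0,0],"slide": [0,0,0],"claw": 0}])

```text
t: 6.6
eef_pos: [535.2, -55.0, 130.6]
tcp_rot: [3.142, -0.0, 1.571]
ft_force: [0.8, -0.1, 0.3]
opening: 0.007
grip_force: 0.0
```

Request:
jog_arm(targets=[{"turn": [0,0,0],"slide": [0,0,-8],"claw": 0},{"turn": [0,0,0],"slide": [0,0,-8],"claw": 0},{"turn": [0,0,0],"slide": [0,0,-6],"claw": 0},{"turn": [0,0,0],"slide": [0,0,-5],"claw": 0},{"turn": [0,0,0],"slide": [0,0,-2],"claw": 0}])

```text
t: 7.22
eef_pos: [534.9, -55.0, 100.9]
tcp_rot: [-3.141, -0.0, 1.571]
ft_force: [-0.6, 0.7, 2.0]
opening: 0.005
grip_force: 1.1
```

Contact, 2 N. Pressing on.

Request:
jog_arm(targets=[{"turn": [0,0,0],"slide": [0,0,-2],"claw": 0},{"turn": [0,0,0],"slide": [0,0,-1.5],"claw": 0},{"turn": [0,0,0],"slide": [0,0,-1],"claw": 0},{"turn": [0,0,0],"slide": [0,0,-0.5],"claw": 0},{"turn": [0,0,0],"slide": [0,0,0],"claw": 0}])

```text
t: 7.85
eef_pos: [534.9, -55.0, 96.3]
tcp_rot: [3.141, 0.0, 1.571]
ft_force: [-2.5, 0.1, 5.3]
opening: 0.005
grip_force: 2.5
```

Request:
jog_arm(targets=[{"turn": [0,0,0],"slide": [0,0,-0.5],"claw": 0},{"turn": [0,0,0],"slide": [0,0,-0.4],"claw": 0},{"turn": [0,0,0],"slide": [0,0,0],"claw": 0}])

```text
t: 8.22
eef_pos: [534.9, -55.0, 96.1]
tcp_rot: [3.141, 0.0, 1.571]
ft_force: [-5.0, 0.9, 14.2]
opening: 0.005
grip_force: 7.2
```

The force rose to 14 N with no further travel, so the key is on its hard stop. I'll hold briefly, then lift.

Request:
jog_arm(targets=[{"turn": [0,0,0],"slide": [0,0,0],"claw": 0},{"turn": [0,0,0],"slide": [0,0,0],"claw": 0},{"turn": [0,0,0],"slide": [0,0,5],"claw": 0},{"turn": [0,0,0],"slide": [0,0,15],"claw": 0},{"turn": [0,0,0],"slide": [0,0,30],"claw": 0}])

```text
t: 8.85
eef_pos: [534.6, -55.0, 145.6]
tcp_rot: [-3.14, -0.0, 1.571]
ft_force: [-0.1, 0.7, -0.2]
opening: 0.005
grip_force: 0.0
```

Request:
jog_arm(targets=[{"turn": [0,0,0],"slide": [0,0,40],"claw": 0},{"turn": [0,0,0],"slide": [-10,20,40],"claw": 0},{"turn": [0,0,0],"slide": [-10,20,30],"claw": 0},{"turn": [0,0,0],"slide": [0,0,0],"claw": 0},{"turn": [0,0,0],"slide": [0,0,0],"claw": 0}])

```text
t: 9.48
eef_pos: [514.8, -15.2, 254.9]
tcp_rot: [-3.141, 0.0, 1.571]
ft_force: [0.6, 1.0, -0.5]
opening: 0.01
grip_force: 0.0
```

Run:
```python
from h import *
print(state()["eef_pos"],state()["ft_force"])
a=read_camera("side")["frame"];b=read_camera("scene")["frame"];w=read_camera("wrist")["frame"]
o=np.zeros((600,800,3),np.uint8)
o[:274]=np.hstack([cv2.resize(a[180:310,240:430],(400,274),interpolation=2),cv2.resize(b[180:310,220:410],(400,274),interpolation=2)])
o[280:600,:426]=cv2.resize(w,(426,320)); cv2.imwrite("pics/fin.png",o)
```

```text
[514.8338431  -15.16330603 254.94326501] [ 0.61998942  0.98131055 -0.48643023]
```

View pics/fin.png

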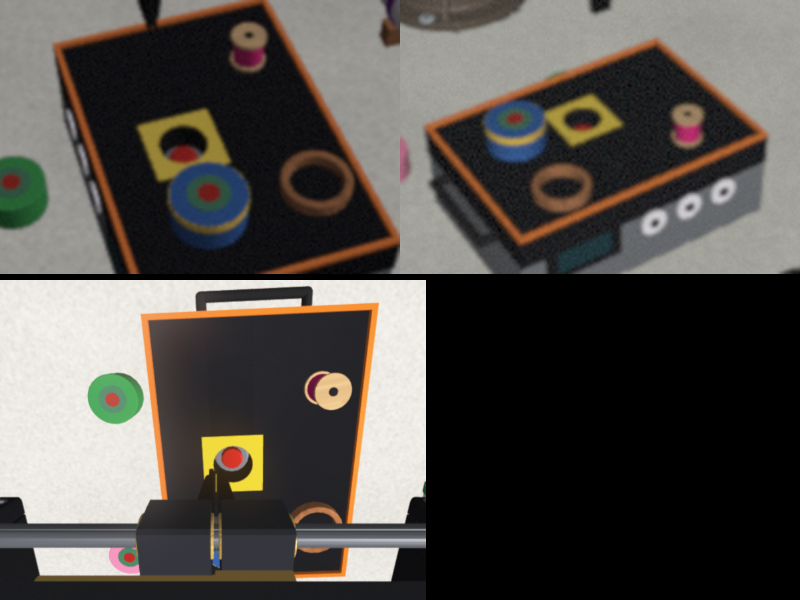

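The key is up again at wrist mosaic (232,458). The tin stands at side crop (208,205) and the bystanders haven't moved. Handing in.

```bash
python3 -c "
from cell import *
print(job_done())"
```

```text
the job is handed in; nothing more can be done
None
```

I pushed the blue tin about 85 mm clear of the well, pressed the red key to its hard stop and let it come up again; the tin is still standing on the lid, the reel and bangle did not move, and the job is handed in (no verdict was shown).

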